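# Set the stirrer back to its mark and lift the beaker off

## Robot

A 6-joint arm with a two-finger parallel gripper is mounted at the origin on a cart in front of the work surface, level with it; the furniture and walls round the work are solid. World frame = base frame: x ahead of the robot, y to its left, z up, the work surface at z = 0. Lengths are in m, angles in rad, forces in N, time in s.
With the tool pointing down it reaches from about 0.3 to 0.95 m from the base axis. Payload 3.1 kg.
Tool frame: the origin (TCP) lies at the centre of the arm's flange, where the gripper is bolted on; the fingertips stand 173 mm ahead of it and the grasp point (between the pads) lies 155 mm ahead of it; z points along the fingers, y is the line along which they close (so a half turn about z gives the same grasp; the last joint's range is limited). The gripper opens to 85 mm and grips with 20 to 120 N. Pads are 22 mm wide; open, the fingers measure 114 mm over their backs; the gripper's body (76 mm by 85 mm) begins 54 mm behind the grasp point. The pads swing forward as they close: fully open they stand 13 mm farther back than shut.
Start: joints at [1.201, 0.308, 1.634, -0, 1.2, -0.07], TCP at [0.185, 0.597, 0.405] pointing down, gripper open.
Joint ranges: [-3.06, 3.06], [-0.79, 1.96], [0.05, 2.63], [-1.19, 4.34], [0.05, 2.64], [-2.94, 2.94]. Speed limits (rad/s): [2.79, 2.79, 3.14, 3.14, 3.14, 3.14].

## Interface

Orientations are given as a unit quaternion [x, y, z, w].
In Python, from station import env gives the robot as it stands. The module is installed in compiled form; this text tells all that it offers.
- The arm moves only by the shell command python3 -m jog 'ROWS' [FORCE]. ROWS is text: rows parted by semicolons, each of 7 numbers parted by spaces: the opening, from 0 (shut) to 1 (fully open), then the shift along the tool's x, y, z scaled (see below), then the turn, a rotation vector about the tool's x, y, z scaled (see below). A call has 1 to 20 rows; each row is the pose to reach, as a shift and turn from the pose commanded when the call began, along the tool's axes at that moment; what a row does not reach only later rows make up. The controller multiplies each number of a shift by 0.4 m and each number of a turn by 30 degrees. A row lasts 1/12 s, in which the tool goes at most 41.7 mm and 7.16 degrees, less where a joint would pass 70% of its speed; a pose out of reach is approached as far as the arm can. A call with a number of a shift or a turn outside -1 to 1 is refused whole. A call with a gripper value outside its range is refused whole. The fingers move at their own pace and stop on an object; FORCE is the grip in N (left out, the last holds). Time passes only in rows, so rows that repeat a pose let the fingers close. It gives the time, the measured TCP pose, the force, the opening and the grip force at its end, in the units of the state.
- env.observe(): the state, without advancing time (a new reading comes with each control period).
- env.camera(name): name is "scene" or "top" or "wrist"; returns a dict with "image" (400x640x3 uint8, blue, green, red), "z_map" (400x640 float32, m along the optical axis (not along the pixel's ray), 0 where there is no reading), "camera_matrix" (3x3 intrinsics, pixels), "R" (3x3) and "t" (3): a world point X has camera coordinates R X + t; the wrist camera has in their place "hand_eye" (4x4, takes a point from camera to tool coordinates, whose origin is the TCP and whose axes are the flange's). Camera axes: x right, y down, z forward; pixel columns grow to the right and rows downward; lengths in m; the calibration is good to about 2 mm. A picture is of the moment at which its call begins: read the wrist's pose just before it.
- env.close_job(): hands the job in; it is judged then, once.
Trained networks look in a picture, given as the dict that the camera call returned (one of the last four; its "shot" number tells which), for a name from the list of things; names that differ only in an ending like _2 or _b are one class to them, and where a whole thing is asked for, a point or a joint stands for the part that bears it (a point fixed in the world has none). Each returns a list of dicts, best first, with "p" (0 to 1); they miss things now and then, are a little off and sometimes report something else, mostly with a low value. They report only what shows in the picture. A call takes as long as a camera call.
- env.masks_of(label, picture): "pixels" (400x640 bool, what is visible of it) and "bbox" ([left, top, right, bottom] in pixels, round what is visible of it).
The state is a dict: "t": time; "joint_positions": joint angles; "qvel": joint speeds; "joint_efforts": joint torques, N m; "ee_pos": TCP position; "orientation": TCP orientation; "contact_force": force on the tool from outside, world axes, zero at the start; "ft_torque": the same for the moment, N m; "finger_gap": finger opening in m; "finger_force": force on a finger pad.
Only numpy, scipy, OpenCV 4.12 (cv2) and the standard library are available. Lean on these libraries where they do the work, as an engineer would, in place of code of your own. Each camera call takes 0.05 s, during which the arm holds its last target. There are 200 camera calls.

## Task

Turn the stirrer's dial until its white pointer points at the red mark, while the beaker still stands on the plate. Then take the glass beaker with its stirring bar inside, lift it straight up to about 10 cm above the plate, and finish while still holding it there in the gripper, level and steady, not tipping it on the way. Leave the dial at the mark and the other things on the table where they are.

Things in the scene. Friction and masses are not known exactly. Their poses are not given: they have to be found in the camera images.
- stirrer: white magnetic stirrer, fixed to the table, 290 mm long (its x) x 170 mm wide (its y); origin at the centre of its underside. Flat deck 60 mm above the table. Its round white plate (134 mm across, top at 72 mm) is centred 50 mm along +x; the dial axis stands 85 mm along -x, at the end nearer the robot. Its x points away from the robot, within 17 degrees of straight ahead
- plate_top (a point): centre of the top of the stirrer's round plate, 72 mm above the table; the axes are those of the stirrer
- dial (a joint): angle of the speed dial, rad; grows counterclockwise from above; 0 = pointer along the stirrer's +x. Turns from -2.36 to 2.36 and stays where left (friction 0.03 N m). Black skirt 60 mm across, top 68 mm above the table; on it a grip bar 46 mm long (along the pointer), 11 mm thick, its top 88 mm above the table. A white line on one end of the bar and on the skirt is the pointer
- dial_grip (a point): point on the dial's vertical axis, 78 mm above the table (10 mm below the top of the grip bar), in the middle of the bar; turns with the dial, its x axis is the pointer's direction, along the bar
- dial_pointer (a point): tip of the dial's white pointer line, on the rim of the skirt 30 mm from the dial axis, 68 mm above the table; turns with the dial
- red_mark (a point): the red mark: a red tab (6 mm wide) on the fixed grey ring round the dial, at another angle each time. The point lies 30 mm from the dial axis towards the tab, 68 mm above the table: the pointer tip coincides with it when the dial points at the mark. x axis: from the dial axis to the mark
- beaker: clear glass beaker standing on the stirrer's plate, within 6 mm of its centre; 80 mm tall, body 60 mm across, rim (its top 7 mm) 66 mm across, wall about 3 mm; origin at the centre of its underside, z axis up. About 0.1 to 0.2 kg, open at the top. Best gripped from above across its outside close to the rim: deeper down the rim can foul the gripper
- stir_bar: white stirring bar, a round-ended rod 8 mm thick and 36 mm long that lies loose on the floor of the beaker; origin at its middle, on its underside as built
- tape_roll: bystander, to be left alone: a roll of cream tape lying flat, 54 mm across, 19 mm high; origin at the centre of its underside
- dropper_iodine: bystander, to be left alone: a small amber dropper bottle with a white cap, 27 mm across, 64 mm tall; origin at the centre of its underside
- loose_vial: bystander, to be left alone: a glass vial with a black lid, 23 mm across, 59 mm tall; origin at the centre of its underside
- tally_counter: bystander, to be left alone: a round metal hand counter lying on its back, 50 x 72 mm, 22 mm high; origin at the centre of its underside
- blue_marker: bystander, to be left alone: a blue marker pen lying flat, 14 x 135 mm, 15 mm high; origin at the centre of its underside
- amber_bottle: bystander, to be left alone: a bigger amber bottle with a black cap, 62 mm across, 125 mm tall; origin at the centre of its underside

How it is judged:
By the outcome, as a careful person would: the job done as asked, in the order asked, and still so for the second after the job is handed in, while the arm keeps its last pose, push and grip.
It also fails if it takes over 48 s, if anything falls off the work surface, if the arm or the gripper's body presses on something with over 40 N, if the wrist force passes 120 N, or if a joint passes its speed limit or range.

## Working session

There is one attempt and no reset: what is moved stays moved. The work goes in short steps, Python scripts to look and compute and a shell command to move; the robot and the scene stay as the last step left them, time stands still between calls to the robot, and variables do not carry over. Pictures are saved under pics/ and viewed, at most 11 in all, crops included, and the job is handed in when it is done.

```bash
mkdir -p pics; cat > h.py <<'E'
import numpy as np, cv2
from scipy.spatial.transform import Rotation as Ro
from station import env
def pts(c,mask=None,s=None):
    K=c["camera_matrix"]; z=c["z_map"]; v,u=np.nonzero((z>0)&(mask if mask is not None else True))
    d=z[v,u]; P=np.stack([(u-K[0,2])/K[0,0]*d,(v-K[1,2])/K[1,1]*d,d],1)
    if "R" in c: return (P-c["t"])@c["R"],u,v
    H=c["hand_eye"]; P=P@H[:3,:3].T+H[:3,3]
    return P@Ro.from_quat(s["orientation"]).as_matrix().T+s["ee_pos"],u,v
E
python3 - <<'E'
from h import *
s=env.observe(); print(s["ee_pos"],s["orientation"],s["t"])
for n in("top","scene"):
    c=env.camera(n); cv2.imwrite(f"pics/{n}0.png",c["image"])
    for l in("stirrer","dial","beaker","red_mark","stir_bar","amber_bottle","tape_roll","dropper_iodine","loose_vial","tally_counter","blue_marker"):
        for m in env.masks_of(l,c)[:1]:
            P,_,_=pts(c,m["pixels"]); print(n,l,round(m["p"],2),m["bbox"],np.median(P,0).round(3),P.min(0).round(3),P.max(0).round(3))
E
```

```text
[0.18443755 0.59672046 0.40343928] [ 1.49333660e-01  9.88786196e-01 -1.11801899e-03 -2.56557672e-04] 0.0
top stirrer 0.65 [310.5, 158.6, 373.9, 260.8] [ 0.562 -0.086  0.062] [ 0.434 -0.185 -0.006] [ 0.744 -0.002  0.158]
top dial 0.69 [332.1, 223.1, 359.5, 247.3] [ 0.494 -0.091  0.07 ] [ 0.466 -0.12   0.056] [ 0.528 -0.063  0.096]
top beaker 0.7 [331.0, 165.4, 360.0, 195.5] [ 0.644 -0.095  0.096] [ 0.601 -0.132  0.066] [ 0.691 -0.062  0.158]
top red_mark 0.66 [330.7, 222.6, 357.1, 251.8] [ 0.48  -0.084  0.063] [ 0.458 -0.129  0.055] [ 0.533 -0.053  0.069]
top stir_bar 0.66 [435.8, 256.5, 483.1, 262.4] [ 0.424 -0.414  0.013] [ 0.417 -0.473 -0.005] [ 0.435 -0.34   0.023]
top amber_bottle 0.65 [212.3, 132.5, 245.3, 160.8] [0.751 0.213 0.095] [ 0.73   0.189 -0.003] [0.797 0.249 0.134]
top tape_roll 0.8 [210.6, 166.1, 225.8, 186.9] [0.682 0.261 0.018] [ 0.659  0.236 -0.004] [0.715 0.287 0.026]
top dropper_iodine 0.5 [183.6, 206.1, 197.3, 215.7] [0.577 0.331 0.048] [ 0.567  0.323 -0.001] [0.599 0.345 0.073]
top loose_vial 0.57 [422.7, 227.5, 438.5, 237.2] [ 0.508 -0.328  0.057] [ 0.498 -0.3
[... 739 characters left out ...]
ne stir_bar 0.19 [288.5, 188.6, 388.9, 262.8] [ 0.514 -0.117  0.058] [ 0.426 -0.176 -0.005] [0.822 0.055 0.09 ]
scene amber_bottle 0.84 [278.6, 148.5, 301.5, 187.7] [0.742 0.211 0.064] [ 0.724  0.19  -0.006] [0.943 0.341 0.128]
scene tape_roll 0.71 [257.8, 185.8, 273.0, 194.9] [0.673 0.26  0.016] [0.654 0.236 0.001] [0.71  0.292 0.023]
scene loose_vial 0.63 [398.3, 251.3, 407.1, 270.8] [ 0.5   -0.331  0.037] [ 0.491 -0.34  -0.003] [ 0.575 -0.314  0.062]
scene tally_counter 0.55 [446.1, 239.9, 465.9, 256.6] [ 0.644 -0.42   0.016] [ 0.625 -0.444 -0.005] [ 0.708 -0.384  0.024]
scene blue_marker 0.7 [394.9, 287.2, 446.3, 302.1] [ 0.418 -0.411  0.01 ] [ 0.412 -0.472  0.001] [ 0.429 -0.34   0.016]
```

View pics/top0.png

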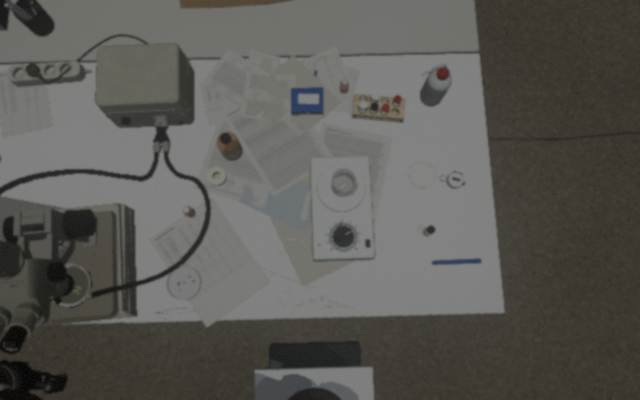

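View pics/scene0.png

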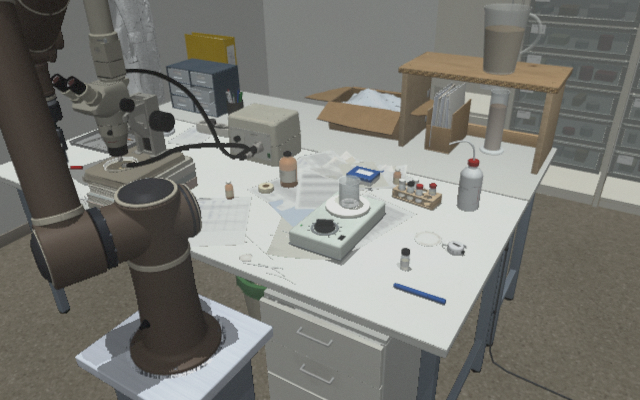

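The top view shows the dial near (345,236) and the beaker near (345,182) on the plate. The arm is parked beside the microscope, clear of the right side.

```bash
python3 -m jog '1 -.26 -.83 -.1 0 0 0;1 -.26 -.83 -.1 0 0 0;1 -.26 -.83 -.1 0 0 0;1 -.26 -.83 -.1 0 0 0;1 -.26 -.83 -.1 0 0 0;1 -.26 -.83 -.1 0 0 0;1 -.26 -.83 -.1 0 0 0;1 -.26 -.83 -.1 0 0 0;1 -.26 -.83 -.1 0 0 0;1 -.26 -.83 -.1 0 0 0'; python3 - <<'E'
from h import *
s=env.observe();print(s["joint_positions"],s["ee_pos"],s["t"])
c=env.camera("wrist");print(c["hand_eye"].round(3),c["camera_matrix"])
R=Ro.from_quat(s["orientation"]).as_matrix();print(R.round(3));print(R.T@(np.array([.46,-.09,.43])-s["ee_pos"])/.4)
E
```

```text
t: 2.03
ee_pos: [0.1854, 0.2466, 0.445]
orientation: [0.151, 0.989, 0.0, 0.001]
contact_force: [0.5, -0.2, -0.2]
finger_gap: 0.0852
finger_force: 0.0
[ 7.85131067e-01 -4.18449171e-01  2.23952190e+00 -1.06727206e-03
  1.31897349e+00 -4.82356403e-01] [0.18541721 0.24660976 0.44497177] 2.0333
[[ 0.001 -0.95  -0.311  0.08 ]
 [ 1.     0.001 -0.     0.   ]
 [ 0.001 -0.311  0.95   0.031]
 [ 0.     0.     0.     1.   ]] [[336.93197653   0.         317.70383589]
 [  0.         336.93197653 197.50945345]
 [  0.           0.           1.        ]]
[[-0.954  0.298  0.002]
 [ 0.298  0.954  0.   ]
 [-0.002  0.001 -1.   ]]
[-0.90624828 -0.59835502  0.03837703]
```

```bash
python3 -m jog '1 -.95 -.6 .05 0 0 0;1 -.95 -.6 .05 0 0 0;1 -.95 -.6 .05 0 0 0;1 -.95 -.6 .05 0 0 0;1 -.95 -.6 .05 0 0 0;1 -.95 -.6 .05 0 0 0;1 -.95 -.6 .05 0 0 0;1 -.95 -.6 .05 0 0 0;1 -.95 -.6 .05 0 0 0;1 -.95 -.6 .05 0 0 0;1 -.95 -.6 .05 0 0 0;1 -.95 -.6 .05 0 0 0;1 -.95 -.6 .05 0 0 0;1 -.95 -.6 .05 0 0 0'; python3 - <<'E'
from h import *
s=env.observe();print(s["joint_positions"],s["ee_pos"],s["t"])
c=env.camera("wrist");cv2.imwrite("pics/w1.png",c["image"])
np.savez("w1.npz",**{k:c[k] for k in("image","z_map","camera_matrix","hand_eye")},ee_pos=s["ee_pos"],orientation=s["orientation"])
for l in("stirrer","dial","beaker","red_mark","stir_bar"):
    for m in env.masks_of(l,c)[:1]:
        P,u,v=pts(c,m["pixels"],s); print(l,round(m["p"],2),m["bbox"],np.median(P,0).round(3),P.min(0).round(3),P.max(0).round(3))
P,u,v=pts(c,None,s)
img=c["image"].astype(int)
def circ(k,name):
    (x,y),r=cv2.minEnclosingCircle(P[k][:,:2].astype(np.float32));print(name,k.sum(),x,y,r,P[k].mean(0).round(4))
z=P[:,2];b=img[v,u]
red=(b[:,2]>b[:,1]+50)&(b[:,2]>b[:,0]+50)&(abs(z-.062)<.015);circ(red,"red")
d=np.hypot(P[:,0]-.49,P[:,1]+.09)<.06
k=d&(z>.08)&(z<.1);circ(k,"bar");w=np.linalg.svd(P[k][:,:2]-P[k][:,:2].mean(0),full_matrices=0);print(w[2],w[1])
k=d&(z>.064)&(b.max(1)<90);circ(k,"skirt")
deck=(abs(z-.06)<.006)&(np.hypot(P[:,0]-.57,P[:,1]+.09)<.25)
r=cv2.minAreaRect(P[deck][:,:2].astype(np.float32)*1000);print("deck",r)
rim=(z>.14)&(z<.17)&(np.hypot(P[:,0]-.64,P[:,1]+.09)<.08);circ(rim,"rim")
E
```

```text
t: 3.25
ee_pos: [0.4785, -0.0915, 0.4236]
orientation: [0.149, 0.989, 0.001, -0.001]
contact_force: [0.8, 1.0, -0.7]
finger_gap: 0.0857
finger_force: 0.0
[-2.78624870e-01  2.06371184e-02  1.92884265e+00  8.27702730e-04
  1.19455041e+00 -1.55033684e+00] [ 0.4785394  -0.09153378  0.42364517] 3.25
dial 0.68 [293.2, 158.9, 356.6, 214.9] [ 0.491 -0.089  0.068] [ 0.465 -0.121  0.058] [ 0.524 -0.06   0.089]
red_mark 0.87 [285.3, 151.5, 360.1, 222.8] [ 0.493 -0.088  0.061] [ 0.456 -0.129  0.058] [ 0.535 -0.05   0.067]
red 48 0.5304840803146362 -0.08259628713130951 0.004882412496954203 [ 0.5302 -0.083   0.0652]
bar 568 0.4947068691253662 -0.08931641280651093 0.023204496130347252 [ 0.4935 -0.0886  0.0865]
[[ 0.48194807 -0.87619978]
 [ 0.87619978  0.48194807]] [0.30977596 0.07685879]
skirt 27725 0.48617690801620483 -0.08888980746269226 0.05991452559828758 [ 0.4727 -0.0822  0.2915]
deck ((580.2857666015625, -168.97854614257812), (288.1587219238281, 329.0248107910156), 0.605749249458313)
rim 1142 0.6329228281974792 -0.09036190062761307 0.03344116732478142 [ 0.6291 -0.0849  0.1471]
```

View pics/w1.png

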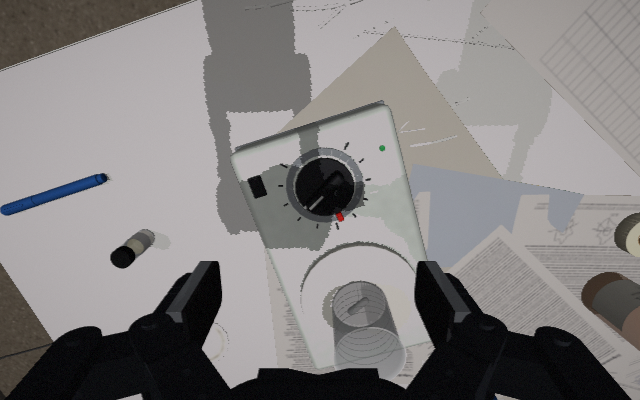

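Dial centre at (325,187), white pointer toward lower-left (310,208), red mark at (340,216). Now I refine the angles.

```bash
python3 - <<'E'
from h import *
d=np.load("w1.npz");c={k:d[k] for k in("image","z_map","camera_matrix","hand_eye")};s=d
P,u,v=pts(c,None,s);b=c["image"][v,u].astype(int);z=P[:,2]
ctr=np.array([.494,-.089])
near=np.hypot(*(P[:,:2]-ctr).T)
k=(near<.035)&(z>.084)&(z<.095);r=cv2.minAreaRect((P[k][:,:2]*1e4).astype(np.float32));print("bar top",k.sum(),r,P[k][:,2].mean())
k=(near<.034)&(z>.064)&(b.min(1)>95);q=P[k];print("white",k.sum(),q.mean(0),b[k].mean(0)); print(np.c_[q[::4],u[k][::4],v[k][::4]].round(4)[:40])
k=(near<.036)&(b.max(1)<60)&(z>.064)&(z<.072);print("skirt",k.sum(),cv2.minEnclosingCircle((P[k][:,:2]*1e3).astype(np.float32)), cv2.fitEllipse(cv2.convexHull((P[k][:,:2]*1e3).astype(np.float32))))
k=(abs(z-.060)<.004)&(near<.2)&(b.min(1)>110);
k=(near<.06)&(b[:,2]>b[:,1]+40)&(b[:,2]>b[:,0]+40);print("red",P[k].mean(0),P[k][:,2].min(),P[k][:,2].max(),u[k].mean(),v[k].mean())
cr=c["image"][140:235,270:380];cv2.imwrite("pics/c1.png",cv2.convertScaleAbs(cv2.resize(cr,None,fx=6,fy=6,interpolation=2),alpha=1.5))
E
```

```text
bar top 520 ((4948.6123046875, -893.4334106445312), (111.73985290527344, 458.4311218261719), 29.05185890197754) 0.0868715392988463
white 27 [ 0.49878101 -0.10449433  0.11900494] [108.07407407 109.14814815 109.92592593]
[[ 5.009e-01 -1.015e-01  8.760e-02  3.140e+02  2.030e+02]
 [ 5.020e-01 -1.009e-01  8.800e-02  3.150e+02  2.040e+02]
 [ 5.080e-01 -1.136e-01  6.690e-02  3.050e+02  2.060e+02]
 [ 5.081e-01 -1.146e-01  6.890e-02  3.040e+02  2.070e+02]
 [ 5.042e-01 -1.045e-01  8.770e-02  3.120e+02  2.070e+02]
 [ 5.048e-01 -1.068e-01  8.700e-02  3.100e+02  2.080e+02]
 [ 4.702e-01 -8.420e-02  3.229e-01  3.330e+02  3.710e+02]]
skirt 1986 ((495.45294189453125, -88.60831451416016), 30.54344940185547) ((494.9640808105469, -89.10090637207031), (58.5262336730957, 60.180023193359375), 88.88128662109375)
red [ 0.53014187 -0.08289961  0.06503737] 0.06039269249267787 0.0667975919738601 339.6470588235294 216.41176470588235
```

View pics/c1.png

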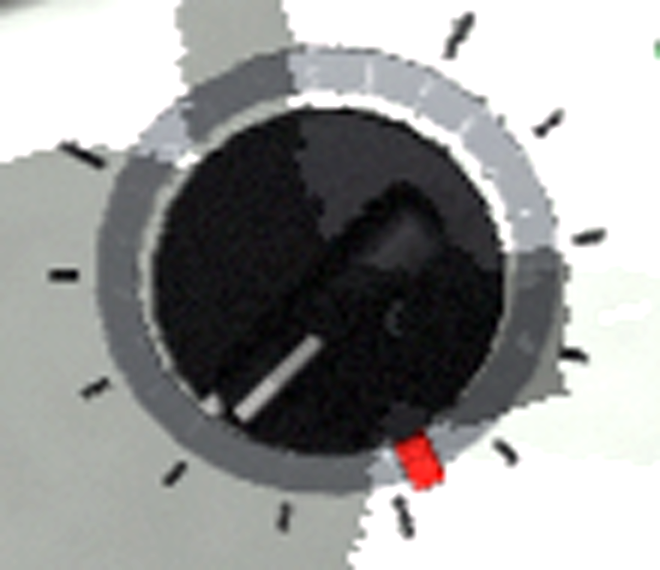

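```bash
python3 -m jog '.6 -.037 .018 .15 0 0 .5;.6 -.037 .018 .3 0 0 1;.6 -.037 .018 .3 0 0 1;.6 -.037 .018 .3 0 0 1;.6 -.037 .018 .3 0 0 1;.6 -.037 .018 .3 0 0 1;.6 -.037 .018 .3 0 0 1'; python3 -m jog '.5 0 0 0 0 0 .463;.5 0 0 0 0 0 .463;.5 0 0 0 0 0 .463;.5 0 0 0 0 0 .463'; python3 - <<'E'
from h import *
s=env.observe();R=Ro.from_quat(s["orientation"]).as_matrix();print(s["joint_positions"],np.degrees(np.arctan2(R[1,1],R[0,1])),R[:,2],R.T@(np.array([.4949,-.0892,.245])-s["ee_pos"])/.4)
E
```

```text
t: 4.13
ee_pos: [0.4952, -0.0898, 0.3064]
orientation: [0.399, 0.917, 0.0, 0.002]
contact_force: [0.8, 0.2, -0.9]
finger_gap: 0.0511
finger_force: 0.0
t: 4.47
ee_pos: [0.495, -0.0899, 0.3065]
orientation: [0.506, 0.862, 0.0, 0.002]
contact_force: [-0.4, -0.9, -0.3]
finger_gap: 0.0425
finger_force: 0.0
[-2.66301300e-01  1.96846627e-01  1.99619358e+00 -9.34139569e-06
  9.44777537e-01 -7.75533348e-01] 29.177364036831257 [ 0.00363984 -0.00100072 -0.99999288] [0.00220839 0.00019762 0.15369746]
```

```bash
python3 -m jog '.5 .002 0 .08 0 0 0;.5 .002 0 .12 0 0 0;.5 .002 0 .15 0 0 0;.5 .002 0 .15 0 0 0' ; python3 -m jog '0 0 0 0 0 0 0;0 0 0 0 0 0 0;0 0 0 0 0 0 0;0 0 0 0 0 0 0;0 0 0 0 0 0 0;0 0 0 0 0 0 0;0 0 0 0 0 0 0;0 0 0 0 0 0 0' 30
```

```text
t: 4.8
ee_pos: [0.4928, -0.0888, 0.2429]
orientation: [0.507, 0.862, -0.001, -0.002]
contact_force: [-0.7, -0.2, -0.5]
finger_gap: 0.0425
finger_force: 0.0
t: 5.47
ee_pos: [0.4948, -0.0893, 0.2462]
orientation: [0.508, 0.861, 0.0, 0.001]
contact_force: [-0.5, 0.4, 6.7]
finger_gap: 0.0102
finger_force: 34.3
```

```bash
python3 -m jog '0 0 0 -.004 0 0 0;0 0 0 -.004 0 0 -.2;0 0 0 -.004 0 0 -.4;0 0 0 -.004 0 0 -.6;0 0 0 -.004 0 0 -.8;0 0 0 -.004 0 0 -1;0 0 0 -.004 0 0 -1;0 0 0 -.004 0 0 -1'; python3 -m jog '0 0 0 0 0 0 -.2;0 0 0 0 0 0 -.4;0 0 0 0 0 0 -.6;0 0 0 0 0 0 -.8;0 0 0 0 0 0 -1;0 0 0 0 0 0 -1;0 0 0 0 0 0 -1'; python3 -m jog '0 0 0 0 0 0 -.2;0 0 0 0 0 0 -.37;0 0 0 0 0 0 -.37;0 0 0 0 0 0 -.37'
python3 - <<'E'
from h import *
s=env.observe();R=Ro.from_quat(s["orientation"]).as_matrix();print(np.degrees(np.arctan2(R[1,1],R[0,1])),s["ft_torque"])
c=env.camera("wrist");cv2.imwrite("pics/w2.png",c["image"][100:300,200:440].repeat(3,0).repeat(3,1)*1)
E
```

```text
t: 6.13
ee_pos: [0.4946, -0.0893, 0.2463]
orientation: [0.269, 0.963, -0.0, 0.001]
contact_force: [5.3, -0.9, -5.2]
finger_gap: 0.01
finger_force: 32.7
t: 6.72
ee_pos: [0.4947, -0.0893, 0.2463]
orientation: [0.011, 1.0, -0.0, 0.001]
contact_force: [4.4, -1.1, -6.0]
finger_gap: 0.0102
finger_force: 32.7
t: 7.05
ee_pos: [0.4947, -0.0893, 0.2463]
orientation: [-0.086, 0.996, -0.001, 0.001]
contact_force: [4.7, -2.4, -5.7]
finger_gap: 0.0096
finger_force: 32.7
99.8954522381519 [-0.17083249 -0.76431067  0.04323509]
```

View pics/w2.png

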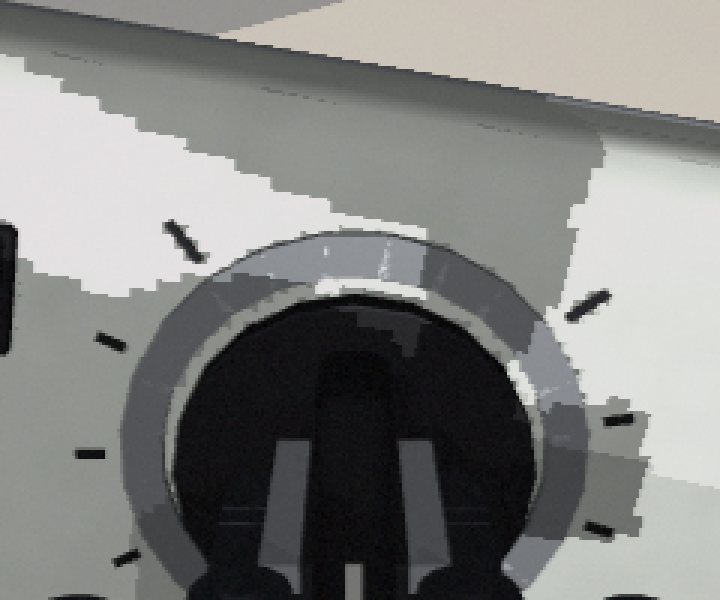

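The bar lies between the pads, with the white line at about (355,585) in the crop, but the mark is out of view. I'll release, rise and check.

```bash
python3 -m jog '.4 0 0 0 0 0 0;.4 0 0 0 0 0 0;.4 0 0 0 0 0 0;.4 0 0 -.05 0 0 0;.6 0 0 -.15 0 0 0;1 0 0 -.25 0 0 0;1 0 0 -.35 0 0 0;1 0 0 -.38 0 0 0;1 0 0 -.38 0 0 0;1 0 0 -.38 0 0 0;1 0 0 -.38 0 0 0'
python3 - <<'E'
from h import *
s=env.observe()
c=env.camera("wrist")
P,u,v=pts(c,None,s);b=c["image"][v,u].astype(int);z=P[:,2]
ctr=np.array([.4949,-.0892])
near=np.hypot(*(P[:,:2]-ctr).T)
k=(near<.035)&(z>.084)&(z<.095);r=cv2.minAreaRect((P[k][:,:2]*1e4).astype(np.float32));print("bar top",k.sum(),r)
k=(near<.06)&(b[:,2]>b[:,1]+40)&(b[:,2]>b[:,0]+40);m=P[k].mean(0);print("red",m,np.degrees(np.arctan2(m[1]-r[0][1]/1e4,m[0]-r[0][0]/1e4)))
rim=(z>.146)&(z<.165)&(np.hypot(P[:,0]-.633,P[:,1]+.09)<.05);q=(P[rim][:,:2]*1e3).astype(np.float32)
print("rim",rim.sum(),cv2.minEnclosingCircle(q),cv2.fitEllipse(cv2.convexHull(q)),P[rim].max(0))
cr=c["image"];cu,cv_=int(u[k].mean()),int(v[k].mean());cr=cr[cv_-75:cv_+35,cu-60:cu+60]
cv2.imwrite("pics/c3.png",cv2.convertScaleAbs(cv2.resize(cr,None,fx=5,fy=5,interpolation=2),alpha=1.4))
cv2.imwrite("pics/w3.png",c["image"])
E
```

```text
t: 8.02
ee_pos: [0.4929, -0.0888, 0.3962]
orientation: [-0.087, 0.996, 0.001, -0.002]
contact_force: [-0.1, -0.3, -0.9]
finger_gap: 0.0853
finger_force: 0.0
bar top 602 ((4942.9951171875, -891.4296875), (450.06768798828125, 102.04637145996094), 9.680326461791992)
red [ 0.53017708 -0.08325817  0.06538691] 9.314961491151239
rim 492 ((632.3607177734375, -91.22154235839844), 33.056251525878906) ((629.5563354492188, -91.83576965332031), (58.62559127807617, 64.25324249267578), 20.901657104492188) [ 0.64634961 -0.05888354  0.15314023]
```

View pics/c3.png

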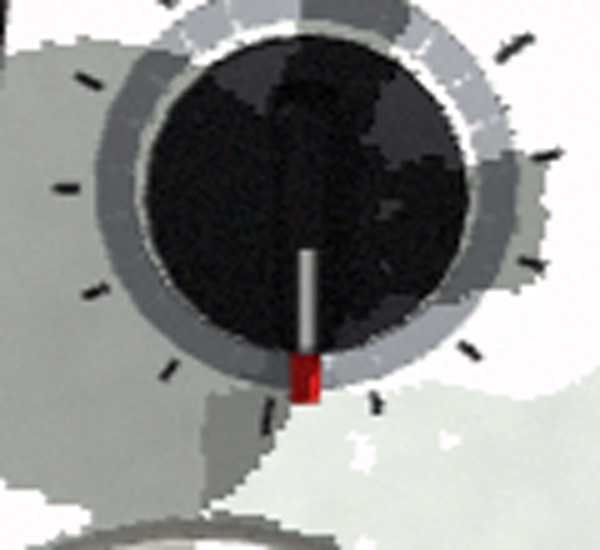

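View pics/w3.png

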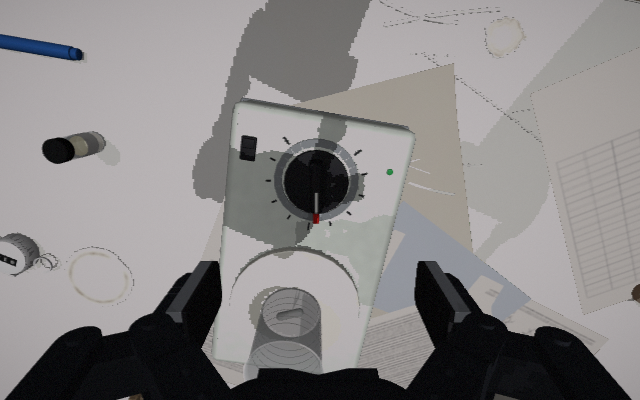

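The white line meets the red tab squarely (305,355 in the crop), so the dial is set. The beaker is at (285,335) in the wrist view; I'll move over it.

```bash
python3 -m jog '1 -.1 -.02 0 0 0 0;1 -.2 -.04 0 0 0 0;1 -.3 -.06 0 0 0 0;1 -.34 -.064 0 0 0 0;1 -.34 -.064 0 0 0 0;1 -.34 -.064 0 0 0 0;1 -.34 -.064 0 0 0 0'
python3 - <<'E'
from h import *
s=env.observe()
c=env.camera("wrist")
P,u,v=pts(c,None,s);z=P[:,2]
n=np.hypot(P[:,0]-.633,P[:,1]+.09)<.05
for lo in(.14,.146,.149):
    rim=n&(z>lo)&(z<.165);q=(P[rim][:,:2]*1e3).astype(np.float32)
    print("rim",rim.sum(),cv2.minEnclosingCircle(q),cv2.fitEllipse(cv2.convexHull(q)),P[rim][:,2].max())
(x,y),r=cv2.minEnclosingCircle(q)
R=Ro.from_quat(s["orientation"]).as_matrix();print(s["ee_pos"],s["joint_positions"],R.T@(np.array([x/1e3,y/1e3,.31])-s["ee_pos"])/.4)
cv2.imwrite("pics/w4.png",c["image"])
E
```

```text
t: 8.65
ee_pos: [0.631, -0.0904, 0.3957]
orientation: [-0.087, 0.996, 0.001, -0.003]
contact_force: [0.1, -0.0, -0.5]
finger_gap: 0.0857
finger_force: 0.0
rim 2250 ((633.1005249023438, -90.72657012939453), 33.256065368652344) ((633.1490478515625, -90.9432601928711), (65.63290405273438, 66.1517333984375), 102.57439422607422) 0.1531874701889392
rim 1868 ((633.1005249023438, -90.72657012939453), 33.256065368652344) ((633.1490478515625, -90.9432601928711), (65.63290405273438, 66.1517333984375), 102.57439422607422) 0.1531874701889392
rim 1488 ((633.1005249023438, -90.72657012939453), 33.256065368652344) ((633.1490478515625, -90.9432601928711), (65.63290405273438, 66.1517333984375), 102.57439422607422) 0.1531874701889392
[ 0.63100137 -0.09044681  0.39570678] [-2.10618651e-01  3.41253167e-01  1.60877399e+00 -2.07802482e-04
  1.19725707e+00 -1.95642428e+00] [-0.00619124 -0.00202321  0.21423335]
```

View pics/w4.png

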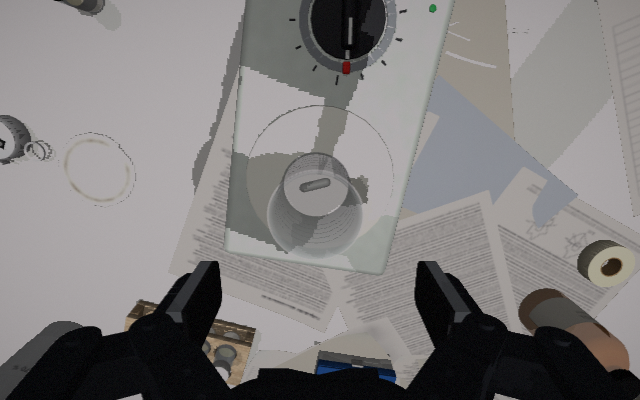

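The rim is a clean circle, with the beaker at (315,210) and the stir bar visible inside at (315,185). Descending to grip.

```bash
python3 -m jog '1 -.005 -.002 .05 0 0 0;1 -.005 -.002 .1 0 0 0;1 -.005 -.002 .15 0 0 0;1 -.005 -.002 .2 0 0 0;1 -.005 -.002 .25 0 0 0;1 -.005 -.002 .25 0 0 0;1 -.005 -.002 .25 0 0 0'; python3 -m jog '.8 0 0 0 0 0 0;.8 0 0 0 0 0 0;.75 0 0 0 0 0 0;.7 0 0 0 0 0 0;.6 0 0 0 0 0 0;.6 0 0 0 0 0 0;.6 0 0 0 0 0 0;.6 0 0 0 0 0 0' 40
```

```text
t: 9.28
ee_pos: [0.6328, -0.091, 0.2971]
orientation: [-0.087, 0.996, 0.001, -0.002]
contact_force: [-0.4, 0.1, 0.3]
finger_gap: 0.0859
finger_force: 0.0
t: 9.95
ee_pos: [0.6353, -0.0911, 0.3013]
orientation: [-0.087, 0.996, -0.0, 0.002]
contact_force: [-1.1, 0.5, 5.3]
finger_gap: 0.0619
finger_force: 42.1
```

```bash
python3 -m jog '.5 0 0 0 0 0 0;.5 0 0 0 0 0 0;.5 0 0 0 0 0 0' 40; python3 - <<'E'
from h import *
s=env.observe();print(s["finger_gap"],s["contact_force"],s["ft_torque"])
c=env.camera("wrist");cv2.imwrite("pics/w5.png",c["image"])
E
```

```text
t: 10.2
ee_pos: [0.6353, -0.0911, 0.3013]
orientation: [-0.087, 0.996, -0.0, 0.002]
contact_force: [-1.3, 0.1, 5.6]
finger_gap: 0.0619
finger_force: 42.1
0.06188024712526158 [-1.26530515  0.1467768   5.56429427] [0.05886059 0.25573454 0.00264102]
```

View pics/w5.png

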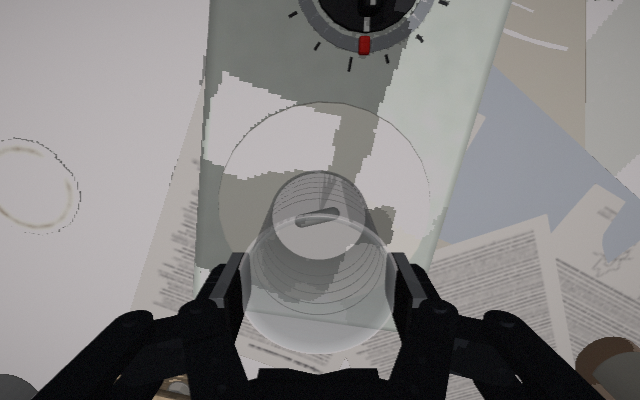

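The pads straddle the beaker at the rim (around 240,285 and 395,285), with the beaker upright. Lifting slowly.

```bash
python3 -m jog '.5 0 0 -.005 0 0 0;.5 0 0 -.01 0 0 0;.5 0 0 -.018 0 0 0;.5 0 0 -.025 0 0 0;.5 0 0 -.025 0 0 0;.5 0 0 -.025 0 0 0'; python3 - <<'E'
from h import *
s=env.observe();print(s["finger_gap"],s["contact_force"],s["ft_torque"])
c=env.camera("wrist")
P,u,v=pts(c,None,s);z=P[:,2]
for l in ("beaker",):
  for m in env.masks_of(l,c)[:1]: print(m["p"],m["bbox"])
n=(np.hypot(P[:,0]-.633,P[:,1]+.09)<.045)&(z>.145)&(z<.17);Q=P[n]
Q=Q[Q[:,2]>.152];A=np.c_[Q[:,:2]-[.633,-.09],np.ones(len(Q))];print(len(Q),np.linalg.lstsq(A,Q[:,2],rcond=None)[0],np.percentile(Q[:,2],[5,50,95]))
c=env.camera("scene");cv2.imwrite("pics/s6.png",cv2.resize(c["image"][130:270,270:420],None,fx=4,fy=4))
E
```

```text
t: 10.75
ee_pos: [0.6345, -0.0911, 0.3084]
orientation: [-0.087, 0.996, -0.0, 0.0]
contact_force: [-0.1, -0.4, -1.7]
finger_gap: 0.0621
finger_force: 43.9
0.06211596793528832 [-0.13975314 -0.37756604 -1.70244115] [ 0.01445505 -0.01761259  0.00857775]
0.8 [239.3, 169.7, 398.7, 354.7]
7322 [-0.05645283 -0.00635092  0.15870832] [0.15318584 0.15790926 0.16781039]
```

View pics/s6.png

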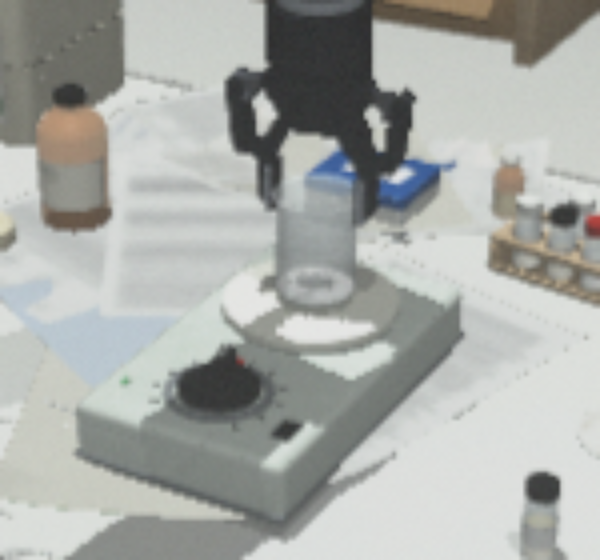

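The wrist force now carries about 1.7 N (the beaker's weight), and the beaker at (315,235) in the crop hangs upright. I'll continue the lift.

```bash
python3 -m jog '.5 0 0 -.015 0 0 0;.5 0 0 -.04 0 0 0;.5 0 0 -.07 0 0 0;.5 0 0 -.1 0 0 0;.5 0 0 -.13 0 0 0;.5 0 0 -.16 0 0 0;.5 0 0 -.19 0 0 0;.5 0 0 -.215 0 0 0;.5 0 0 -.23 0 0 0;.5 0 0 -.23 0 0 0;.5 0 0 -.23 0 0 0;.5 0 0 -.23 0 0 0;.5 0 0 -.23 0 0 0;.5 0 0 -.23 0 0 0'; python3 - <<'E'
from h import *
s=env.observe();print(s["finger_gap"],s["contact_force"],s["qvel"].round(4) if hasattr(s["qvel"],"round") else s["qvel"])
c=env.camera("wrist");a=c["image"]
c=env.camera("scene");b=cv2.resize(c["image"][110:270,270:430],(400,400));cv2.imwrite("pics/f7.png",np.hstack([cv2.resize(a,(400,250)).copy() if 0 else a[:400,200:600],b]))
m=env.masks_of("beaker",c)[0];P,_,_=pts(c,m["pixels"]);print(m["p"],m["bbox"],np.percentile(P,[3,97],axis=0))
E
```

```text
t: 12.07
ee_pos: [0.6342, -0.091, 0.3991]
orientation: [-0.087, 0.996, 0.0, -0.001]
contact_force: [0.0, 0.4, -2.1]
finger_gap: 0.0617
finger_force: 44.0
0.06168678685639119 [ 0.04673974  0.41701778 -2.08191057] [ 0.0006 -0.0029 -0.0036  0.0013 -0.0023 -0.0003]
0.56 [337.9, 144.1, 360.4, 178.6] [[ 0.59665701 -0.11960105  0.02001415]
 [ 0.88015652  0.07879281  0.24926558]]
```

View pics/f7.png

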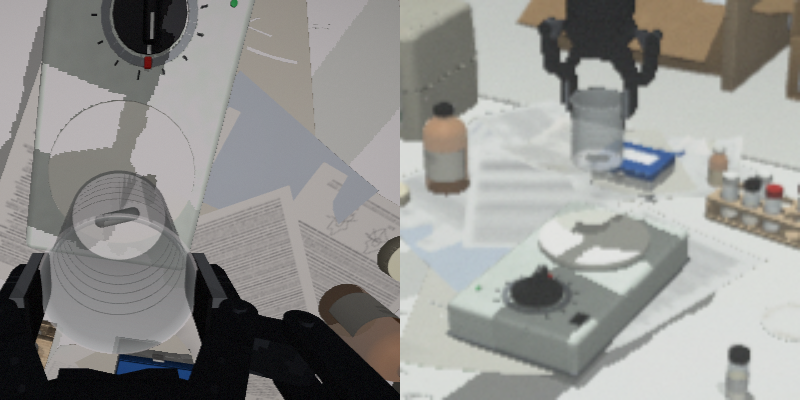

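The beaker, at (598,130), hangs level about 10 cm above the plate. The stir bar is inside at (118,215), and the pointer is still at the red mark at (148,55).

```bash
python3 -c "
from station import env;print(env.close_job())"
```

```text
the job is handed in; nothing more can be done
None
```

The job is handed in at about 12 s: the dial's pointer is on the red mark, and the gripper holds the beaker with its stirring bar level and steady about 10 cm above the plate.

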